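# Let a hotplate lift down by its ratchet pawl

### The arm

A 6-joint arm with a two-finger parallel gripper is mounted at the origin on the work surface. World frame = base frame: x ahead of the robot, y to its left, z up, the work surface at z = 0. Lengths are in m, angles in rad, forces in N, time in s.
With the tool pointing down it reaches from about 0.325 to 0.9 m from the base axis. Payload 6.1 kg.
Tool frame: the origin (TCP) lies on the centre line of the jaws, within the pads' length; the fingertips stand 11 mm ahead of it and the grasp point (between the pads) lies 8 mm behind it; z points along the fingers, y is the direction in which the jaws open and shut (so a half turn about z gives the same grasp; the last joint's range is limited). The gripper opens to 85 mm and grips with 20 to 120 N. Pads are 22 mm wide; open, the fingers measure 114 mm over their backs; the gripper's body (76 mm by 85 mm) begins 54 mm behind the grasp point. The pads swing forward as they close: fully open they stand 13 mm farther back than shut.
Start: joints at [-1.377, 0.22, 1.526, -0, 1.395, -0.126], TCP at [0.196, -0.593, 0.242] pointing down, gripper open.
Joint ranges: [-2.98, 2.98], [-0.91, 2.08], [0.09, 2.57], [-1.24, 4.39], [0.2, 2.65], [-2.68, 2.68]. Speed limits (rad/s): [2.57, 2.57, 3.01, 3.14, 3.14, 3.14].

### API

Orientations are given as [roll, pitch, yaw] about the fixed x, y, z axes, in that order (R = Rz(yaw) Ry(pitch) Rx(roll)).
In Python, from station import robot gives the robot as it stands.
- The arm moves only by the tool jog_arm, never from a script. Its argument "rows" is a list of rows, each a list of 7 numbers: the shift along the tool's x, y, z in units of 0.025 m (1.0 is 0.025 m), then the turn, a rotation vector about the tool's x, y, z in units of 6 degrees (1.0 is 6 degrees), then the closure, from -1 (fully open) to 1 (shut), so that 0 is half open. In form: [[x, y, z, wx, wy, wz, gripper], ...]. A call has 1 to 20 rows; each row shifts and turns the pose as measured when the row begins, along the tool's axes as they then stand; what a row does not reach is not made up. A row lasts 1/12 s, in which the tool goes at most 41.7 mm and 7.16 degrees, less where a joint would pass 70% of its speed; a pose out of reach is approached as far as the arm can. A call with a number of a shift or a turn outside -1 to 1 is refused whole. A call with a gripper value outside its range is refused whole. The fingers move at their own pace and stop on an object; "grip_force" is the grip in N (left out, the last holds). Time passes only in rows, so rows that do not move let the fingers close. It gives the time, the measured TCP pose, the force and the opening at its end, in the units of the state.
- robot.read_state(): the state, without advancing time (a new reading comes with each control period).
- robot.capture(name): name is "scene" or "top" or "wrist"; returns a dict with "pixels" (420x560x3 uint8, red, green, blue), "depth" (420x560 float32, m along the optical axis (not along the pixel's ray), 0 where there is no reading), "vfov" (degrees; the focal length in pixels is half the picture's height over the tangent of half this angle, whatever the lens; pixels are square), "cx", "cy" (the principal point, pixels), "pose" (4x4, takes a point from camera to world coordinates). Camera axes: x right, y down, z forward; pixel columns grow to the right and rows downward; lengths in m; the calibration is good to about 2 mm. The wrist camera is an equidistant fisheye: a pixel r from the principal point sees the ray r / f radians off the axis. A picture is of the moment at which its call begins.
- robot.finish_job(): hands the job in, once; it reports no verdict.
Trained networks look in a picture, given as the dict that the camera call returned (one of the last four; its "shot" number tells which), for a name from the list of things; names that differ only in an ending like _2 or _b are one class to them, and where a whole thing is asked for, a point or a joint stands for the part that bears it (a point fixed in the world has none). Each returns a list of dicts, best first, with "confidence" (0 to 1); they miss things now and then, are a little off and sometimes report something else, mostly with a low value. They report only what shows in the picture. A call takes as long as a camera call.
- robot.masks_of(picture, name): "pixels" (420x560 bool, what is visible of it) and "uv" ([column, row] in pixels, amid what is visible of it).
The state is a dict: "clock": time; "joints": joint angles; "joint_velocities": joint speeds; "tau": joint torques, N m; "tool_pos": TCP position; "tool_rot": TCP orientation; "ft_force": force on the tool from outside, world axes, zero at the start; "ft_torque": the same for the moment, N m; "grip_width": finger opening in m.
Only numpy, scipy, OpenCV 4.12 (cv2) and the standard library are available. Lean on these libraries where they do the work, as an engineer would, in place of code of your own. Each camera call takes 0.05 s, during which the arm holds its last target.

### The job

Let the hotplate down until its pointer tongue rests between the two collars on the gauge rod: press the pad on the pawl's tail just far enough to lift the pawl clear of the ratchet wheel, hold it while the loaded drum turns slowly back, and let it drop in time to catch the wheel there (it cannot be wound up again). The pad's height has been adjusted, so find it by feel, and never press anything with more than 20 newtons. Do not push the hotplate itself, and leave the beaker and the two bottles alone.

Things in the scene. Friction and masses are not known exactly. Their poses are not given: they have to be found in the camera images.
- lift: Rack lift on a grey base plate 250 x 320 x 12 mm on the table. Origin on the table under the drum's axle (90 high); y along the axle, z up. The rack post with the hotplate (130 x 130, top at most 260 high) stands at (29, 140) mm in this frame, the gauge rod (10 thick, 252 high) at (125, 140), the ratchet wheel at (0, -40), the pawl's pivot at (70, -40), the press pad at (125, -40).
- wheel_top (a point): Top of the steel ratchet wheel (104 across, 14 thick, 16 teeth 10 high), where the pawl's nose sits. A steel keeper bar (8 x 44 x 8, underside 25 above this point) crosses above it between two plates 175 high. The pawl is a dark steel bar 12 wide that runs from here in lift +x over its pivot to the press pad; arms: nose 70, tail 55. Pad pressed down = nose up.
- pad_nominal (a point): Fixed point at the middle, in plan, of the flat 34 x 34 press pad on the pawl's tail. The pad's height is set by hand: its top at rest is anywhere from 10 mm below to 10 mm above this point. A spring holds it up: 4 to 7 N, plus up to 6 N while a tooth loads the nose. 8 to 12 mm of travel frees the wheel; about 2 mm further the nose meets the keeper bar, where force climbs 5 N per mm. Clear above.
- heater: The hotplate. Origin level with the middle of its pointer tongue (steel strip 12 wide, 4 thick, pointing in lift +x at the gauge rod, its end 94 from the origin). Sinks 20 mm per rad of the drum, 7.9 mm per tooth; with the pawl clear, slowly at 5 to 11 mm/s. After the pawl is let go it sinks 0 to 8 mm more until a tooth is caught.
- collars: The two brass collars (28 across, 6 thick) on the gauge rod. Origin on the rod half-way between them; their facing sides lie 16 mm above and below it. At the start it is 28 to 58 mm lower than the pointer.
- drum (a joint): Angle of the drum and ratchet wheel, rad: near 0 at the start, grows as the drum turns back and the hotplate sinks; 3.9 is the lowest.
- beaker: Glass beaker, 68 across, 95 high, stands on the table; origin under its centre. A bystander.
- reagent: Clear wide bottle with a white cap, 68 across, 130 high; origin under its centre. A bystander.
- rinse: White bottle with a green cap, 60 across, 170 high; origin under its centre. A bystander.

How it is judged:
On the way:
1. the drum turns back while the robot holds the pawl up (velocity of joint drum above 0.1 rad/s and contact force between the fingers and anything else above 1 N), for 0.5 s.
At the end, for the whole second after the job is handed in: The pointer tongue lies between the two collars (its middle within 14 mm in height of the point half-way between them) and the drum stands still, caught by the dropped pawl (z of heater in the frame of collars between -0.014 and 0.014 m and velocity of joint drum between -0.03 and 0.03 rad/s); the robot touches nothing.
It fails at once if the robot presses on anything with more than 20 N (contact force between any of the fingers, the arm and anything else above 20 N).
It fails at once if the robot pushes the hotplate (contact force between any of the fingers, the arm and heater above 2 N).
It fails at once if the beaker or a bottle is moved more than 20 mm (distance of any of beaker, reagent, rinse from where it was at the start of the episode above 0.02 m).
It also fails if it takes over 64 s, if anything falls off the work surface, if the arm or the gripper's body presses on something with over 40 N, if the wrist force passes 120 N, or if a joint passes its speed limit or range.

## Working session

There is one attempt and no reset: what is moved stays moved. The work goes in short steps, Python scripts to look and compute and a tool call to move; the robot and the scene stay as the last step left them, time stands still between calls to the robot, and variables do not carry over. Pictures are saved under pics/ and viewed, and the job is handed in when it is done.

Besides the shell and the picture viewer there is one more tool, called after "Call:" by a JSON object that holds its "api" and its "payload". jog_arm: Moves the arm, as the interface text tells. Its arguments: {"type":"object","properties":{"rows":{"type":"array","items":{"type":"array","items":{"type":"number"}}},"grip_force":{"type":"number"}},"required":["rows"]}

```bash
mkdir -p pics; ls; cat > h.py <<'E'
from station import robot
import numpy as np, cv2
def save(p,n): cv2.imwrite('pics/'+n+'.png',cv2.cvtColor(p['pixels'],cv2.COLOR_RGB2BGR))
def f(p): return 210/np.tan(np.radians(p['vfov']/2))
def world(p,u,v,d=None):
    if d is None: d=p['depth'][int(round(v)),int(round(u))]
    c=np.array([(u-p['cx'])/f(p)*d,(v-p['cy'])/f(p)*d,d,1]); return (p['pose']@c)[:3]
def cloud(p):
    v,u=np.mgrid[0:420,0:560]; d=p['depth']
    c=np.stack([(u-p['cx'])/f(p)*d,(v-p['cy'])/f(p)*d,d,np.ones_like(d)],-1)
    return (c@p['pose'].T)[...,:3]
def proj(p,X):
    c=np.linalg.inv(p['pose'])@np.append(X,1); return c[:2]/c[2]*f(p)+[p['cx'],p['cy']]
E
python3 - <<'E'
from h import *
for n in ['scene','top']:
    p=robot.capture(n); save(p,n+'0'); print(n,p['pose'].round(3),p['vfov'])
    for k in ['lift','heater','collars','wheel_top','pad_nominal','drum','beaker','reagent','rinse']:
        try:
            for m in robot.masks_of(p,k)[:2]:
                P=cloud(p)[m['pixels']&(p['depth']>0)]
                print(k,round(m['confidence'],2),np.round(m['uv']),m['pixels'].sum(),np.median(P,0).round(3),P.min(0).round(3),P.max(0).round(3))
        except Exception as e: print(k,e)
print(robot.read_state())
E
```

```text
pics
scene [[-0.685  0.561 -0.465  1.055]
 [ 0.728  0.537 -0.425  0.456]
 [ 0.011 -0.63  -0.777  0.952]
 [ 0.     0.     0.     1.   ]] 51.187298411832415
lift 0.94 [318. 228.] 12595 [0.528 0.123 0.015] [ 0.221 -0.202 -0.004] [0.641 0.226 0.26 ]
heater 0.79 [340. 196.] 3385 [0.527 0.151 0.255] [ 0.226  0.003 -0.001] [0.598 0.208 0.26 ]
collars 0.65 [310. 234.] 244 [0.605 0.137 0.162] [0.476 0.051 0.01 ] [0.622 0.149 0.204]
wheel_top 0.73 [317. 227.] 12640 [0.529 0.123 0.015] [ 0.221 -0.204 -0.004] [0.641 0.226 0.26 ]
pad_nominal 0.58 [314. 227.] 12431 [0.528 0.123 0.015] [ 0.229 -0.179 -0.004] [0.641 0.226 0.26 ]
drum 0.95 [288. 193.] 898 [ 0.485 -0.033  0.101] [ 0.361 -0.202 -0.002] [0.567 0.201 0.219]
beaker 0.92 [418. 324.] 1248 [0.538 0.408 0.06 ] [ 0.501  0.366 -0.002] [0.585 0.442 0.099]
beaker 0.61 [343. 196.] 3514 [0.525 0.15  0.254] [ 0.221 -0.059 -0.005] [0.599 0.208 0.26 ]
reagent 0.72 [198. 136.] 973 [ 0.508 -0.371  0.089] [ 0.387 -0.558 -0.001] [ 0.529 -0.354  0.135]
reagent 0.36 [308. 235.] 193 [0.606 0.138 0.162] [0.498 0.078 0.01 ] [0.622 0.149 0.201]
rinse 0.68 [341.
[... 1332 characters left out ...]
0.262]
{'clock': 1.0, 'joints': array([-1.37710673e+00,  2.20395906e-01,  1.52651168e+00, -2.69874982e-05,
        1.39472886e+00, -1.26103810e-01]), 'joint_velocities': array([-1.75824214e-03, -6.75907894e-04, -5.74355774e-05, -6.20773567e-04,
       -1.43254466e-03,  2.59569410e-03]), 'tau': array([ 2.59593571e-04, -4.96851504e+01, -3.89744639e+01, -9.19812032e-05,
        6.54197938e-04, -1.00378236e-05]), 'tool_pos': array([ 0.196463  , -0.59329483,  0.24229599]), 'tool_rot': array([-3.14154586e+00,  2.08509013e-05,  3.19798139e-01]), 'ft_force': array([-0.17950734,  0.05908996, -0.10288675]), 'ft_torque': array([-0.03000656,  0.03445711, -0.03420477]), 'grip_width': 0.08535401916982038}
```

```bash
python3 - <<'E'
import cv2
for n,(x,y,w,h) in {'scene0':(210,100,200,150),'top0':(200,160,160,120)}.items():
    i=cv2.imread(f'pics/{n}.png'); s=800/w
    cv2.imwrite(f'pics/{n}z.png',cv2.resize(i[y:y+h,x:x+w],(800,600),interpolation=cv2.INTER_CUBIC))
E
```

```text
(no output)
```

View pics/scene0.png

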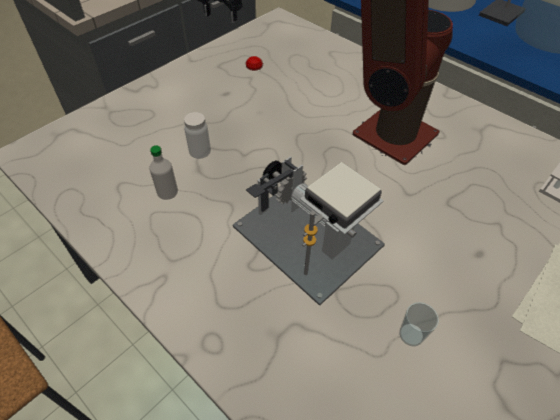

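```bash
sleep 1
```

```text
(no output)
```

View pics/top0.png

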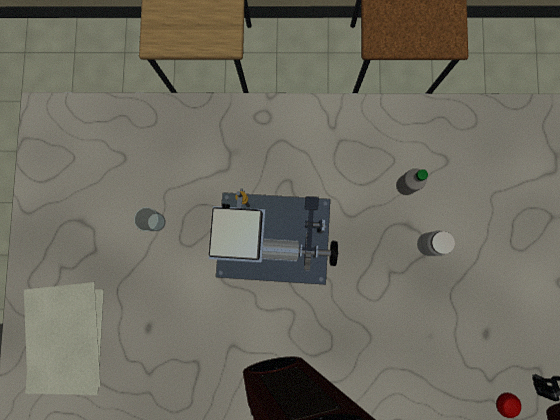

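View pics/scene0z.png

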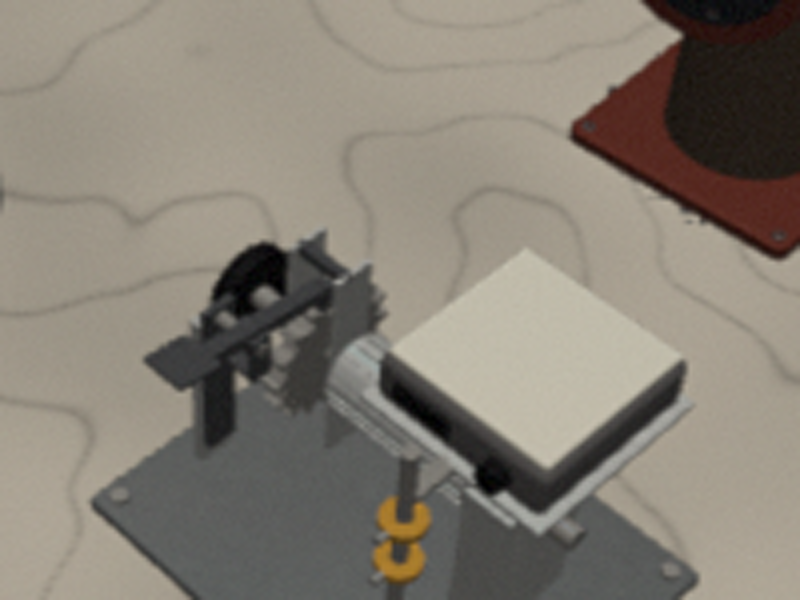

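View pics/top0z.png

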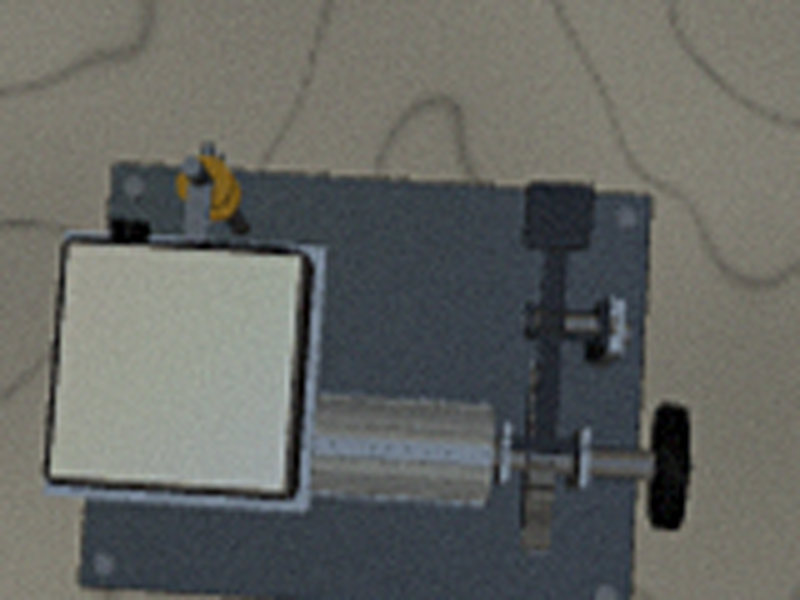

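```bash
python3 - <<'E'
from h import *
p=robot.capture('top'); C=cloud(p)
# base plate pixels
m=robot.masks_of(p,'lift')[0]['pixels']
b=(C[...,2]>.006)&(C[...,2]<.02)&m
print(b.sum(), 'plate z',np.median(C[b][:,2]))
r=cv2.minAreaRect(C[b][:,:2].astype(np.float32)*1000); print(r,cv2.boxPoints(r))
h=(C[...,2]>.25)&m
r=cv2.minAreaRect(C[h][:,:2].astype(np.float32)*1000); print(r,np.median(C[h][:,2]))
for v in range(196,216,2): print(v,[(u,*(1000*C[v,u]).round().astype(int)) for u in range(302,322,3)])
E
```

```text
5055 plate z 0.012800523685143617
((505.4921569824219, 60.313385009765625), (319.1785583496094, 249.92288208007812), 87.04198455810547) [[ 372.46173   -92.61473 ]
 [ 622.05164  -105.511795]
 [ 638.5226    213.2415  ]
 [ 388.93268   226.13857 ]]
((521.005126953125, 98.41268157958984), (199.5086669921875, 155.82666015625), 87.38551330566406) 0.25602537768062505
196 [(302, np.int64(629), np.int64(-24), np.int64(2)), (305, np.int64(629), np.int64(-33), np.int64(1)), (308, np.int64(604), np.int64(-36), np.int64(173)), (311, np.int64(604), np.int64(-43), np.int64(175)), (314, np.int64(605), np.int64(-51), np.int64(171)), (317, np.int64(630), np.int64(-68), np.int64(-2)), (320, np.int64(629), np.int64(-77), np.int64(3))]
198 [(302, np.int64(621), np.int64(-23), np.int64(16)), (305, np.int64(598), np.int64(-28), np.int64(177)), (308, np.int64(599), np.int64(-36), np.int64(175)), (311, np.int64(600), np.int64(-44), np.int64(170)), (314, np.int64(599), np.int64(-51), np.int64(174)), (317, np.int64(599), np.int64(-59), np.int64(173)), (320, np.int64(622), np.int64(-76), np.int64(15))]
200 [(302
[... 2214 characters left out ...]
 np.int64(-24), np.int64(12)), (305, np.int64(580), np.int64(-33), np.int64(18)), (308, np.int64(580), np.int64(-41), np.int64(12)), (311, np.int64(564), np.int64(-44), np.int64(167)), (314, np.int64(581), np.int64(-59), np.int64(12)), (317, np.int64(580), np.int64(-68), np.int64(14)), (320, np.int64(581), np.int64(-77), np.int64(12))]
214 [(302, np.int64(574), np.int64(-24), np.int64(14)), (305, np.int64(574), np.int64(-33), np.int64(15)), (308, np.int64(559), np.int64(-36), np.int64(161)), (311, np.int64(559), np.int64(-44), np.int64(165)), (314, np.int64(574), np.int64(-59), np.int64(16)), (317, np.int64(575), np.int64(-68), np.int64(9)), (320, np.int64(575), np.int64(-77), np.int64(13))]
```

The pad shows at about (0.589, -0.044), top z ≈ 0.172. The tool points down near the pad. Next I'll measure the tongue and collar heights.

```bash
python3 - <<'E'
from h import *
for n in ['scene','top']:
  p=robot.capture(n); C=cloud(p); px=p['pixels'].astype(int)
  R,G,B=px[...,0],px[...,1],px[...,2]
  Rr=np.array([.598,.1357])
  near=(np.hypot(C[...,0]-.598,C[...,1]-.1357)<.05)&(C[...,2]>.02)
  br=near&(R-B>60)
  print(n,'brass',br.sum()); 
  for v,u in np.argwhere(br)[::3 if n=='scene' else 1]: print((u,v),(1000*C[v,u]).round().astype(int),end=' ')
  print()
  x,y=(285,195) if n=='scene' else (225,180)
  cv2.imwrite(f'pics/{n}_rod.png',cv2.resize(cv2.cvtColor(p['pixels'],cv2.COLOR_RGB2BGR)[y:y+45,x:x+60],(800,600),interpolation=cv2.INTER_NEAREST))
  np.save(n+'C.npy',C)
  print('axis proj',[ (z,proj(p,[.598,.1357,z]).round(1)) for z in (.252,.23,.2,.15)])
E
```

```text
scene brass 161
(np.int64(308), np.int64(224)) [596 123 199] (np.int64(308), np.int64(225)) [597 124 198] (np.int64(308), np.int64(226)) [600 126 198] (np.int64(305), np.int64(227)) [605 122 196] (np.int64(308), np.int64(227)) [602 128 198] (np.int64(315), np.int64(227)) [590 138 196] (np.int64(306), np.int64(228)) [608 127 200] (np.int64(313), np.int64(228)) [599 139 203] (np.int64(305), np.int64(229)) [610 126 198] (np.int64(308), np.int64(229)) [607 132 200] (np.int64(315), np.int64(229)) [595 141 197] (np.int64(305), np.int64(230)) [611 127 196] (np.int64(308), np.int64(230)) [607 132 197] (np.int64(314), np.int64(230)) [599 142 198] (np.int64(317), np.int64(230)) [594 146 198] (np.int64(307), np.int64(231)) [610 132 196] (np.int64(310), np.int64(231)) [606 137 196] (np.int64(313), np.int64(231)) [601 142 197] (np.int64(316), np.int64(231)) [597 146 197] (np.int64(308), np.int64(232)) [612 136 198] (np.int64(311), np.int64(232)) [606 140 196] (np.int64(314), np.int64(232)) [603 146 199] (np.int64(307), np.int64(233)) [616 137 199] (np.int64(310), np.int64(233)) [611 141 198] (np.
[... 3585 characters left out ...]
nt64(200)) [595 126 157] (np.int64(247), np.int64(200)) [594 123 159] (np.int64(243), np.int64(201)) [586 129 198] (np.int64(244), np.int64(201)) [591 130 160] (np.int64(245), np.int64(201)) [592 128 157] (np.int64(246), np.int64(201)) [591 125 161] (np.int64(242), np.int64(202)) [589 135 161] (np.int64(243), np.int64(202)) [589 133 159] (np.int64(244), np.int64(202)) [589 131 156] (np.int64(245), np.int64(202)) [589 128 155] (np.int64(242), np.int64(203)) [587 136 156] (np.int64(243), np.int64(203)) [586 133 160] (np.int64(244), np.int64(203)) [586 130 160] 
axis proj [(0.252, array([237.6, 193.1])), (0.23, array([238.7, 194.5])), (0.2, array([240.2, 196.3])), (0.15, array([242.5, 199. ]))]
```

```bash
sleep 0.5
```

```text
(no output)
```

View pics/scene_rod.png

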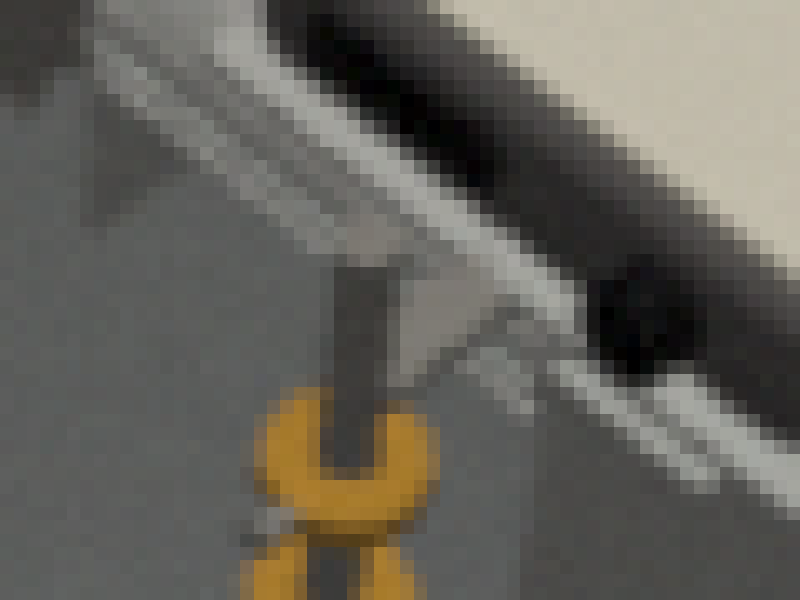

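View pics/top_rod.png

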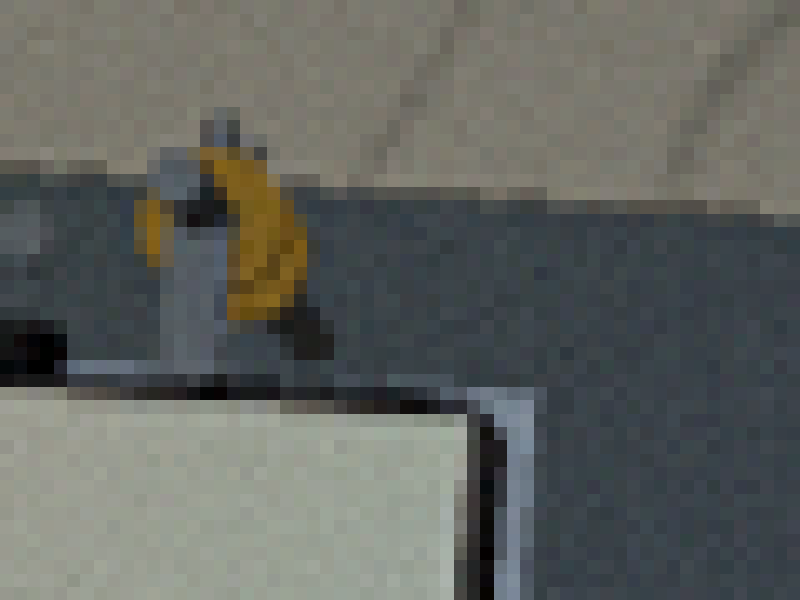

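```bash
python3 - <<'E'
import numpy as np
for n in ['scene','top']:
  C=np.load(n+'C.npy'); 
  d=C[...,:2]-[.466,.0024]; c,s=np.cos(-.052),np.sin(-.052)
  lx=d@[c,s]; ly=d@[-s,c]
  m=(lx>90)&0 if 0 else (lx>.095)&(lx<.125)&(abs(ly-.14)<.009)&(C[...,2]>.17)
  for v,u in np.argwhere(m): print(n,u,v,(lx[v,u]*1000).round(),(ly[v,u]*1000).round(),(C[v,u,2]*1000).round())
  m=(C[...,2]>.245)&(abs(lx-.029)<.05)&(abs(ly-.14)<.05); print('top',np.median(C[m][:,2]),m.sum())
  m=(C[...,2]<.02)&(C[...,2]>.007)&(lx>.08)&(lx<.11)&(abs(ly-.04)<.05); print('plate',np.median(C[m][:,2]),m.sum())
E
```

```text
scene 313 211 123.0 136.0 251.0
scene 313 212 125.0 137.0 251.0
scene 314 213 125.0 140.0 250.0
scene 315 213 124.0 142.0 252.0
scene 319 213 96.0 131.0 217.0
scene 320 213 96.0 134.0 220.0
scene 319 214 99.0 134.0 218.0
scene 320 214 96.0 134.0 216.0
scene 318 215 101.0 133.0 216.0
scene 319 215 99.0 134.0 216.0
scene 320 215 100.0 138.0 220.0
scene 321 215 97.0 138.0 217.0
scene 322 215 95.0 140.0 217.0
scene 317 216 105.0 134.0 217.0
scene 318 216 103.0 135.0 216.0
scene 319 216 102.0 137.0 217.0
scene 320 216 98.0 137.0 214.0
scene 321 216 98.0 140.0 216.0
scene 322 216 98.0 142.0 218.0
scene 323 216 97.0 144.0 219.0
scene 316 217 107.0 134.0 215.0
scene 317 217 106.0 135.0 216.0
scene 318 217 105.0 137.0 217.0
scene 319 217 104.0 139.0 218.0
scene 320 217 102.0 140.0 216.0
scene 321 217 100.0 141.0 216.0
scene 322 217 100.0 143.0 218.0
scene 323 217 97.0 144.0 216.0
scene 324 217 97.0 147.0 219.0
scene 325 217 95.0 148.0 218.0
scene 315 218 111.0 134.0 216.0
scene 316 218 111.0 137.0 218.0
scene 317 218 109.0 138.0 217.0
scene 318 218 106.0 138.0 215.0
scene 319 218 107.0 141.0 
[... 3377 characters left out ...]
 204 103.0 145.0 214.0
top 238 204 103.0 142.0 218.0
top 239 204 103.0 139.0 217.0
top 240 204 103.0 137.0 217.0
top 241 204 103.0 134.0 216.0
top 237 205 100.0 144.0 219.0
top 238 205 100.0 142.0 217.0
top 239 205 100.0 139.0 219.0
top 240 205 101.0 136.0 218.0
top 241 205 100.0 134.0 221.0
top 237 206 98.0 144.0 218.0
top 238 206 98.0 142.0 214.0
top 239 206 98.0 139.0 216.0
top 240 206 98.0 136.0 216.0
top 241 206 99.0 134.0 215.0
top 235 207 95.0 149.0 217.0
top 236 207 95.0 146.0 217.0
top 237 207 95.0 144.0 218.0
top 238 207 95.0 141.0 218.0
top 239 207 95.0 138.0 219.0
top 240 207 96.0 136.0 216.0
top 241 207 96.0 134.0 217.0
top 0.25602407104599767 1778
plate 0.013066100258739555 342
```

Measured values:
- Tongue top is at 0.217, so its middle is at 0.215. The collar mid-point is 0.176.
- The hotplate has to sink about 39 mm, which is roughly 5 teeth (39.5 mm). I'll let go at about 35 mm, when the hotplate top is near 0.221.

Next I move above the pad with the gripper shut.

Call:
{"api": "jog_arm", "payload": {"rows": [[0.9,-0.66,0,0,0,0,1],[0.9,-0.66,0,0,0,0,1],[0.9,-0.66,0,0,0,0,1],[0.9,-0.66,0,0,0,0,1],[0.9,-0.66,0,0,0,0,1],[0.9,-0.66,0,0,0,0,1],[0.9,-0.66,0,0,0,0,1],[0.9,-0.66,0,0,0,0,1],[0.9,-0.66,0,0,0,0,1],[0.9,-0.66,0,0,0,0,1],[0.9,-0.66,0,0,0,0,1],[0.9,-0.66,0,0,0,0,1],[0.9,-0.66,0,0,0,0,1],[0.9,-0.66,0,0,0,0,1],[0.9,-0.66,0,0,0,0,1]], "grip_force": 30}}

```text
clock: 2.45
tool_pos: [0.4462, -0.2425, 0.2426]
tool_rot: [3.136, -0.0, 0.309]
ft_force: [-0.2, -0.4, 0.1]
grip_width: 0.0001
```

Call:
{"api": "jog_arm", "payload": {"rows": [[0.96,-0.71,0,0,0,0,1],[0.96,-0.71,0,0,0,0,1],[0.96,-0.71,0,0,0,0,1],[0.96,-0.71,0,0,0,0,1],[0.96,-0.71,0,0,0,0,1],[0.96,-0.71,0,0,0,0,1],[0.96,-0.71,0,0,0,0,1],[0.96,-0.71,0,0,0,0,1],[0,0,0,0,0,0.86,1],[0,0,0,0,0,0.86,1],[0,0,0,0,0,0.86,1],[0,0,0,0,0,0.86,1],[0,0,0,0,0,0,1]]}}

```text
clock: 3.53
tool_pos: [0.5953, -0.0299, 0.2433]
tool_rot: [3.137, -0.008, -0.058]
ft_force: [0.5, -0.8, -0.5]
grip_width: -0.0
```

Call:
{"api": "jog_arm", "payload": {"rows": [[-0.25,0.56,0,0,0,0,1],[0,0,0.8,0,0,0,1],[0,0,0.7,0,0,0,1],[0,0,0,0,0,0,1],[0,0,0,0,0,0,1]]}}

```text
clock: 3.95
tool_pos: [0.588, -0.0472, 0.2067]
tool_rot: [3.135, -0.01, -0.045]
ft_force: [0.2, -1.0, -0.2]
grip_width: -0.0005
```

```bash
python3 - <<'E'
from h import *
p=robot.capture('top'); save(p,'top1'); C=cloud(p)
cv2.imwrite('pics/top1z.png',cv2.resize(cv2.cvtColor(p['pixels'],cv2.COLOR_RGB2BGR)[160:280,200:360],(800,600)))
d=C[...,:2]-[.466,.0024]; c,s=np.cos(-.052),np.sin(-.052)
lx=d@[c,s]; ly=d@[-s,c]
m=(C[...,2]>.19)&(C[...,2]<.28)&(abs(lx-.029)<.05)&(abs(ly-.14)<.05); print(np.median(C[m][:,2]),m.sum())
p=robot.capture('scene'); save(p,'scene1')
cv2.imwrite('pics/scene1z.png',cv2.resize(cv2.cvtColor(p['pixels'],cv2.COLOR_RGB2BGR)[100:250,210:410],(800,600)))
s=robot.read_state(); print(s['clock'],s['tool_pos'],s['ft_force'])
E
```

```text
0.25607941138488255 1775
4.05 [ 0.58824251 -0.04700977  0.207134  ] [ 0.36105577 -0.38463074  0.28783522]
```

View pics/scene1z.png

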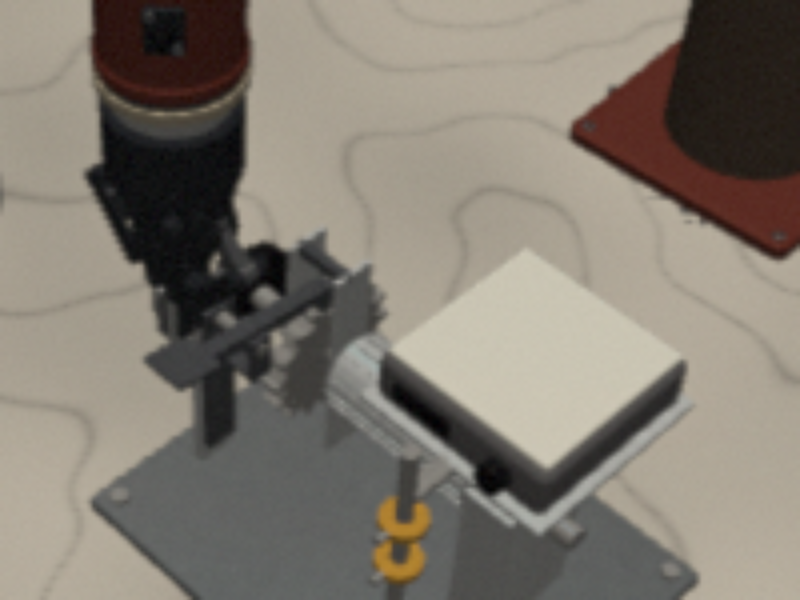

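View pics/top1z.png

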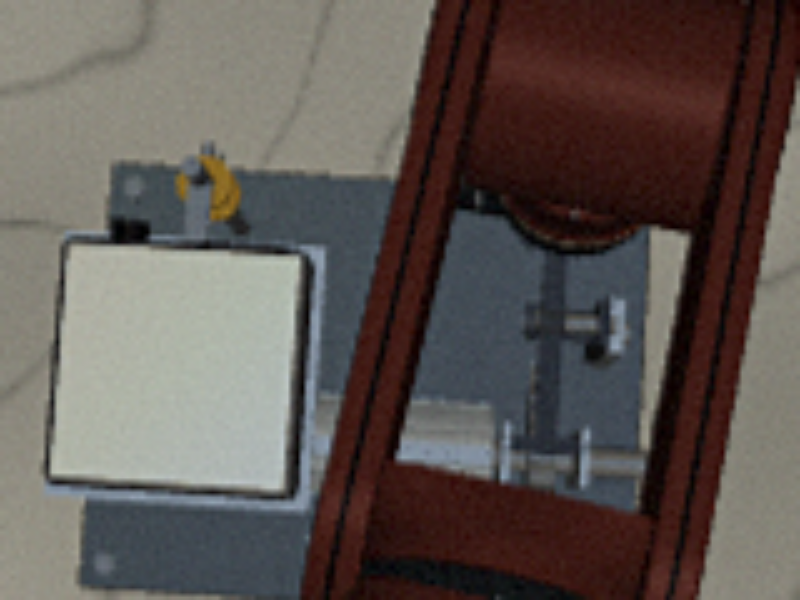

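Call:
{"api": "jog_arm", "payload": {"rows": [[0,0,0.4,0,0,0,1],[0,0,0.3,0,0,0,1],[0,0,0,0,0,0,1],[0,0,0,0,0,0,1]]}}

```text
clock: 4.38
tool_pos: [0.5899, -0.0478, 0.191]
tool_rot: [3.134, -0.016, -0.044]
ft_force: [0.4, -0.4, 0.5]
grip_width: 0.0002
```

Call:
{"api": "jog_arm", "payload": {"rows": [[0,-0.1,0.1,0,0,0,1],[0,0,0.1,0,0,0,1],[0,0,0,0,0,0,1]]}}

```text
clock: 4.63
tool_pos: [0.5904, -0.045, 0.186]
tool_rot: [3.134, -0.016, -0.044]
ft_force: [-0.4, 0.0, -0.1]
grip_width: -0.0002
```

Call:
{"api": "jog_arm", "payload": {"rows": [[0,0,0.1,0,0,0,1],[0,0,0,0,0,0,1]]}}

```text
clock: 4.8
tool_pos: [0.591, -0.0449, 0.184]
tool_rot: [3.134, -0.018, -0.043]
ft_force: [-0.3, -1.0, 0.4]
grip_width: -0.0001
```

Call:
{"api": "jog_arm", "payload": {"rows": [[0,0,0.08,0,0,0,1],[0,0,0,0,0,0,1]]}}

```text
clock: 4.97
tool_pos: [0.5916, -0.0449, 0.1831]
tool_rot: [3.133, -0.019, -0.043]
ft_force: [-0.6, 0.3, 0.2]
grip_width: 0.0002
```

Call:
{"api": "jog_arm", "payload": {"rows": [[0,0,0.08,0,0,0,1],[0,0,0,0,0,0,1]]}}

```text
clock: 5.13
tool_pos: [0.5921, -0.045, 0.1821]
tool_rot: [3.133, -0.02, -0.043]
ft_force: [-0.7, 0.5, 1.0]
grip_width: -0.0
```

Call:
{"api": "jog_arm", "payload": {"rows": [[0,0,0.08,0,0,0,1],[0,0,0,0,0,0,1]]}}

```text
clock: 5.3
tool_pos: [0.5925, -0.045, 0.181]
tool_rot: [3.133, -0.022, -0.043]
ft_force: [-1.2, 0.6, 1.2]
grip_width: -0.0002
```

Call:
{"api": "jog_arm", "payload": {"rows": [[-0.05,0,0.08,0,-0.1,0,1],[0,0,0,0,0,0,1]]}}

```text
clock: 5.47
tool_pos: [0.593, -0.0451, 0.1805]
tool_rot: [3.133, -0.016, -0.043]
ft_force: [-0.7, -0.2, 0.1]
grip_width: 0.0001
```

Call:
{"api": "jog_arm", "payload": {"rows": [[-0.05,0,0.08,0,-0.1,0,1],[0,0,0,0,0,0,1]]}}

```text
clock: 5.63
tool_pos: [0.5934, -0.0451, 0.1798]
tool_rot: [3.133, -0.009, -0.043]
ft_force: [-1.1, -0.4, 1.0]
grip_width: 0.0
```

Call:
{"api": "jog_arm", "payload": {"rows": [[-0.12,0,0.1,0,0,0,1],[0,0,0,0,0,0,1]]}}

```text
clock: 5.8
tool_pos: [0.593, -0.0453, 0.179]
tool_rot: [3.132, -0.015, -0.043]
ft_force: [-1.3, 0.7, -0.2]
grip_width: 0.0002
```

Call:
{"api": "jog_arm", "payload": {"rows": [[-0.12,0,0.1,0,0,0,1],[0,0,0,0,0,0,1]]}}

```text
clock: 5.97
tool_pos: [0.5925, -0.0455, 0.1783]
tool_rot: [3.132, -0.022, -0.043]
ft_force: [-0.8, -0.0, -0.3]
grip_width: -0.0002
```

Call:
{"api": "jog_arm", "payload": {"rows": [[-0.1,0,0.1,0,0,0,1],[0,0,0,0,0,0,1]]}}

```text
clock: 6.13
tool_pos: [0.5926, -0.0456, 0.1778]
tool_rot: [3.131, -0.029, -0.043]
ft_force: [0.4, -0.3, 0.5]
grip_width: 0.0001
```

```bash
python3 - <<'E'
from h import *
p=robot.capture('scene'); save(p,'scene2')
cv2.imwrite('pics/scene2z.png',cv2.resize(cv2.cvtColor(p['pixels'],cv2.COLOR_RGB2BGR)[130:220,210:330],(800,600),interpolation=cv2.INTER_CUBIC))
p=robot.capture('wrist'); save(p,'w2')
for k in range(4):
  s=robot.read_state(); print(s['clock'],s['tool_pos'],s['ft_force'],s['ft_torque'],s['tau'].round(2),s['joints'].round(3)); robot.capture('top')
E
```

```text
6.2333 [ 0.59251277 -0.04563783  0.17756217] [1.75183363 0.56358955 3.96328393] [ 0.06499023 -0.27839484 -0.04097588] [-2.700e-01 -4.329e+01 -3.425e+01 -2.400e-01  3.200e-01 -1.000e-02] [-0.207  0.179  1.699 -0.006  1.233  1.41 ]
6.2833 [ 0.59252561 -0.04562676  0.17756714] [ 1.62916784 -0.67342968  5.65814344] [ 0.08165429 -0.30665186  0.02835329] [-2.700e-01 -4.328e+01 -3.416e+01 -2.500e-01  3.800e-01 -1.000e-02] [-0.207  0.18   1.699 -0.006  1.233  1.41 ]
6.3333 [ 0.59250391 -0.0456322   0.17755079] [1.60379131 0.56409819 5.09109237] [ 0.09283554 -0.28022851 -0.03089443] [-2.800e-01 -4.328e+01 -3.414e+01 -2.500e-01  4.100e-01 -1.000e-02] [-0.207  0.18   1.699 -0.006  1.233  1.41 ]
6.3833 [ 0.592534   -0.04565167  0.17758426] [1.79694465 0.09109544 4.87763758] [ 0.0843464  -0.25310621 -0.01987783] [-2.800e-01 -4.325e+01 -3.410e+01 -2.500e-01  4.300e-01 -1.000e-02] [-0.207  0.18   1.699 -0.006  1.233  1.41 ]
```

View pics/scene2z.png

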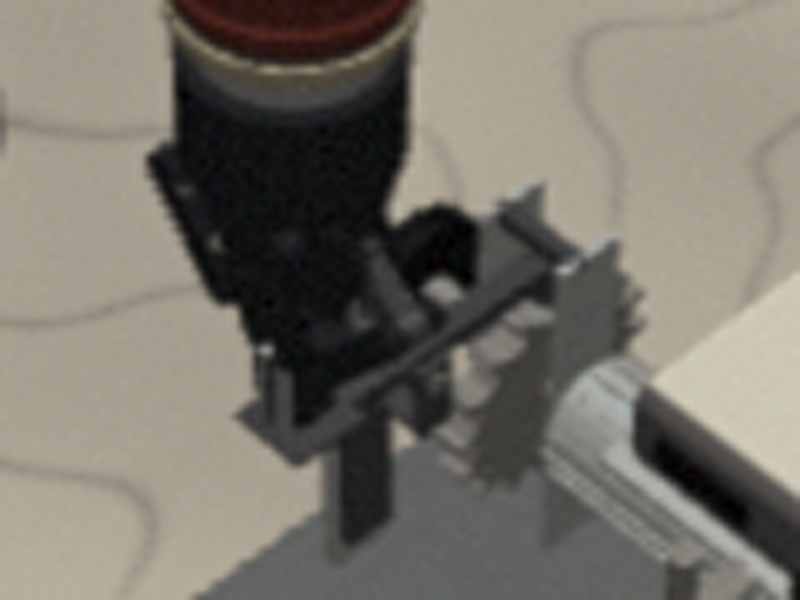

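View pics/w2.png

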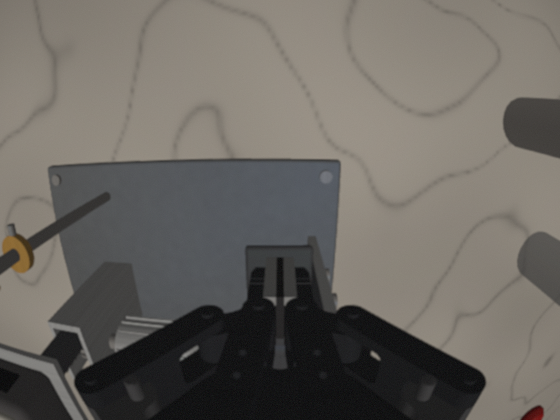

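Call:
{"api": "jog_arm", "payload": {"rows": [[-0.05,0,0.12,0,-0.2,0,1],[0,0,0,0,0,0,1],[0,0,0,0,0,0,1]]}}

```text
clock: 6.68
tool_pos: [0.593, -0.0457, 0.1765]
tool_rot: [3.131, -0.011, -0.044]
ft_force: [-0.9, 1.2, 7.2]
grip_width: -0.0
```

```bash
cat > st.py <<'E'
from h import *
p=robot.capture('top'); C=cloud(p)
d=C[...,:2]-[.466,.0024]; c,s=np.cos(-.052),np.sin(-.052)
lx=d@[c,s]; ly=d@[-s,c]
m=(C[...,2]>.17)&(C[...,2]<.28)&(abs(lx-.029)<.045)&(abs(ly-.14)<.045)
s=robot.read_state()
print('hot z',np.median(C[m][:,2]).round(4),m.sum(),s['clock'],s['tool_pos'].round(4),s['tool_rot'].round(3),s['ft_force'].round(1))
E
python3 st.py
```

```text
hot z 0.2562 1433 6.7333 [ 0.5929 -0.0457  0.1765] [ 3.131 -0.011 -0.044] [0.  0.2 5.9]
```

Call:
{"api": "jog_arm", "payload": {"rows": [[-0.05,0,0.1,0,0,0,1],[0,0,0,0,0,0,1],[0,0,0,0,0,0,1]]}}

```text
clock: 6.98
tool_pos: [0.5931, -0.0457, 0.1756]
tool_rot: [3.131, -0.014, -0.044]
ft_force: [0.8, 0.3, 4.0]
grip_width: 0.0002
```

Call:
{"api": "jog_arm", "payload": {"rows": [[-0.05,0,0.1,0,0,0,1],[0,0,0,0,0,0,1],[0,0,0,0,0,0,1]]}}

```text
clock: 7.23
tool_pos: [0.593, -0.0458, 0.174]
tool_rot: [3.131, -0.018, -0.044]
ft_force: [1.2, 1.0, 4.9]
grip_width: 0.0
```

```bash
python3 st.py
```

```text
hot z 0.2544 1434 7.2833 [ 0.593  -0.0458  0.1739] [ 3.131 -0.017 -0.044] [0.7 0.5 5. ]
```

Call:
{"api": "jog_arm", "payload": {"rows": [[0,0,0.02,0,0,0,1],[0,0,0,0,0,0,1]]}}

```text
clock: 7.45
tool_pos: [0.5931, -0.0458, 0.1735]
tool_rot: [3.131, -0.018, -0.044]
ft_force: [1.5, 0.5, 5.5]
grip_width: -0.0
```

```bash
python3 st.py
```

```text
hot z 0.2524 1425 7.5 [ 0.5931 -0.0458  0.1735] [ 3.131 -0.018 -0.044] [1.5 0.6 4.9]
```

Call:
{"api": "jog_arm", "payload": {"rows": [[0,0,0,0,0,0,1],[0,0,0,0,0,0,1],[0,0,0,0,0,0,1],[0,0,0,0,0,0,1],[0,0,0,0,0,0,1],[0,0,0,0,0,0,1]]}}

```text
clock: 8.0
tool_pos: [0.593, -0.0458, 0.1737]
tool_rot: [3.131, -0.018, -0.044]
ft_force: [1.0, 1.8, 4.6]
grip_width: 0.0
```

```bash
python3 st.py
```

```text
hot z 0.2474 1416 8.05 [ 0.593  -0.0458  0.1737] [ 3.131 -0.018 -0.044] [1.3 0.7 5.2]
```

Call:
{"api": "jog_arm", "payload": {"rows": [[0,0,0.03,0,0,0,1],[0,0,0,0,0,0,1],[0,0,0,0,0,0,1],[0,0,0,0,0,0,1],[0,0,0,0,0,0,1],[0,0,0,0,0,0,1],[0,0,0.01,0,0,0,1],[0,0,0,0,0,0,1],[0,0,0,0,0,0,1],[0,0,0,0,0,0,1]]}}

```text
clock: 8.88
tool_pos: [0.5932, -0.0458, 0.173]
tool_rot: [3.131, -0.019, -0.044]
ft_force: [1.1, -0.2, 5.7]
grip_width: -0.0001
```

```bash
python3 st.py
```

```text
hot z 0.2393 1397 8.9333 [ 0.5932 -0.0458  0.173 ] [ 3.131 -0.019 -0.044] [1.5 0.2 5.6]
```

Call:
{"api": "jog_arm", "payload": {"rows": [[0,0,0,0,0,0,1],[0,0,0,0,0,0,1],[0,0,0,0,0,0,1],[0,0,0,0,0,0,1],[0,0,0,0,0,0,1],[0,0,0,0,0,0,1],[0,0,0.01,0,0,0,1],[0,0,0,0,0,0,1],[0,0,0,0,0,0,1],[0,0,0,0,0,0,1],[0,0,0,0,0,0,1],[0,0,0,0,0,0,1],[0,0,0,0,0,0,1]]}}

```text
clock: 10.02
tool_pos: [0.5931, -0.0458, 0.1731]
tool_rot: [3.131, -0.019, -0.044]
ft_force: [1.8, 0.4, 5.2]
grip_width: -0.0004
```

```bash
python3 st.py
```

```text
hot z 0.229 1367 10.0667 [ 0.5932 -0.0458  0.1732] [ 3.131 -0.019 -0.044] [1.4 0.7 5.3]
```

Call:
{"api": "jog_arm", "payload": {"rows": [[0,0,0,0,0,0,1],[0,0,0,0,0,0,1],[0,0,0,0,0,0,1],[0,0,0,0,0,0,1],[0,0,0,0,0,0,1],[0,0,0,0,0,0,1],[0,0,0,0,0,0,1],[0,0,0,0,0,0,1],[0,0,-1,0,0,0,1],[0,0,-1,0,0,0,1],[0,0,-1,0,0,0,1],[0,0,0,0,0,0,1],[0,0,0,0,0,0,1]]}}

```text
clock: 11.15
tool_pos: [0.5852, -0.0445, 0.2422]
tool_rot: [3.133, 0.001, -0.044]
ft_force: [-0.0, -0.3, -1.0]
grip_width: 0.0003
```

```bash
python3 st.py; python3 st.py
```

```text
hot z 0.2196 1346 11.2 [ 0.5855 -0.0445  0.2424] [ 3.133 -0.    -0.044] [-0.2 -1.1  0.9]
hot z 0.2191 1342 11.25 [ 0.5854 -0.0445  0.2419] [ 3.133  0.    -0.044] [-0.1  0.7  0.7]
```

Call:
{"api": "jog_arm", "payload": {"rows": [[0,0,-0.5,0,0,0,1],[0,0,0,0,0,0,1],[0,0,0,0,0,0,1],[0,0,0,0,0,0,1],[0,0,0,0,0,0,1],[0,0,0,0,0,0,1],[0,0,0,0,0,0,1],[0,0,0,0,0,0,1],[0,0,0,0,0,0,1],[0,0,0,0,0,0,1],[0,0,0,0,0,0,1],[0,0,0,0,0,0,1]]}}

```text
clock: 12.25
tool_pos: [0.5822, -0.044, 0.2489]
tool_rot: [3.134, 0.012, -0.044]
ft_force: [0.3, -0.9, 0.3]
grip_width: -0.0
```

```bash
python3 st.py; python3 - <<'E'
from h import *
for n,(x,y) in {'scene':(285,195),'top':(225,180)}.items():
  p=robot.capture(n); C=cloud(p)
  d=C[...,:2]-[.466,.0024]; c,s=np.cos(-.052),np.sin(-.052)
  lx=d@[c,s]; ly=d@[-s,c]
  m=(lx>.1)&(lx<.122)&(abs(ly-.14)<.008)&(C[...,2]>.1)
  px=p['pixels'].astype(int); br=px[...,0]-px[...,2]>50
  print(n,np.sort((C[m&~br][:,2]*1000).round()).astype(int))
  cv2.imwrite(f'pics/{n}_rod2.png',cv2.resize(cv2.cvtColor(p['pixels'],cv2.COLOR_RGB2BGR)[y:y+60,x:x+80],(800,600),interpolation=cv2.INTER_CUBIC))
E
```

```text
hot z 0.2168 1334 12.3 [ 0.5822 -0.0439  0.2489] [ 3.134  0.012 -0.044] [0.5 1.4 0.8]
scene [174 175 176 177 177 177 177 178 178 178 178 178 179 179 180]
top [174 176 176 176 177 177 177 177 177 177 177 178 178 178 178 179 179 179
 179 179 179 180 180 180 180 180 180 180 183 209 211 226 229 232 243 244]
```

View pics/scene_rod2.png

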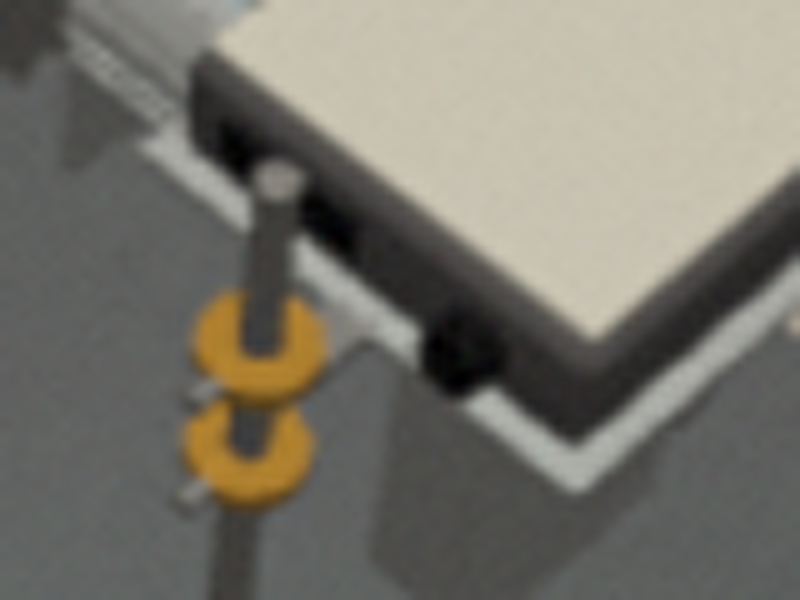

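The tongue lies between the two collars, near (340, 330) in the zoomed picture. Its top is at 0.178, so its middle is at 0.176, level with the collar mid-point. One more check that it stands still, then I hand in.

```bash
python3 st.py; python3 st.py; python3 -c "
from station import robot
print(robot.finish_job())"
```

```text
hot z 0.2168 1332 12.45 [ 0.5822 -0.0439  0.2489] [ 3.134  0.012 -0.044] [-0.1  0.2 -0.5]
hot z 0.2168 1335 12.5 [ 0.5822 -0.0439  0.2489] [ 3.134  0.012 -0.044] [-0.5  0.3  0. ]
the job is handed in; nothing more can be done
None
```

The hotplate is down: its pointer tongue rests between the two collars and the pawl has caught the wheel. I handed the job in at about 12.5 s of the 64 s; no verdict is reported.

- **What I did:** I pressed the pad with the shut fingertips in small steps. The wheel came free at about 5 N, and the highest reading I saw was 7.2 N. I held the pawl up for about 3.5 s while the hotplate sank at about 9 mm/s. At about 34 mm of drop I lifted off, and the next tooth caught.
- **Final position:** The hotplate has sunk 39.3 mm, which is 5 teeth. The tongue's middle is at z ≈ 0.176 m, and the point half-way between the collars is also at about 0.176 m, good to about 2 mm.
- **Standing still:** The hotplate's height stayed at 0.2168 m over the last three pictures, which span only about 0.2 s.
- **Clear of everything:** The fingers are about 65 mm above the pad and the force reading is only noise. I did not measure the beaker and bottles again at the end, but the arm's path never came near them.
- **A check that was off:** While I was pressing, the force readings at the end of each move lagged or were noisy. The exact contact height was therefore uncertain by a few millimetres, and I judged the release by watching the hotplate sink.

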